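# Pulse the spice grinder with its bayonet lid

### The job

Fit the orange lid on the spice grinder: drop its two side pins through the two slots until the lid sits flush, then twist it clockwise (seen from above) to the yellow half-way dots, the sprung pulse position, without ever going on to the red dots where it locks. The grinder only pulses while someone holds the lid, so finish still gripping it at the yellow dots, keeping it from springing back; leave the shaker, bowl and candle jar where they stand.

Things in the scene. Friction and masses are not known exactly. Their poses are not given: they have to be found in the camera images.
- grinder: Spice grinder base: round black motor housing with a steel collar on top, fixed to the worktop; 132 mm across at the foot, 121 mm at the collar, 96 mm tall. Origin at the centre of its underside, z up. A grey plate with a green lamp is on its -x side. The socket (socket) has its two pin slots along this body's +x and -x.
- socket (a point): Centre of the socket mouth, on the collar's flat top plane, 96 mm above the worktop; axes as grinder. Round hole, 59 mm across, widened along +x and -x by two slots, each 15 mm wide, reaching 39 mm from the axis. The flange round the hole is 8 mm thick; below it the lid's pins can turn.
- pulse_dot (a point): Centre of one of the two yellow dots (7 mm across) on the collar's rim, 52 mm from the socket's axis; the other lies opposite. Seen from above, the yellow dots are 0.62 rad clockwise of the blue dots (which are in line with the slots) and the red dots 1.15 rad clockwise of the blue ones.
- lid: Loose orange lid, about 100 g, right side up on the worktop. Origin at the centre of its underside. Grey spigot 52 mm across, chamfered to 41 mm at the foot; z 0 to 20 mm; disc 80 mm across, z 20 to 29 mm; pins and fin: see the two lid points. Half a turn makes no difference. Goes in with its x axis along the grinder's x axis; seated, the disc rests on the collar and this origin is 20 mm below socket.
- lid_pin (a point): Outer end of one of the lid's two steel pins, 8 mm thick, that stick out of the spigot along the lid's +x and -x to 35 mm from its axis; centre line 6 mm above the lid's underside.
- lid_grip (a point): Point on the lid's axis inside its upright orange grip fin, 53 mm above the lid's underside, 12 mm below the fin's top: a good height to grip. Fin: along the lid's x, 54 mm long, 16 mm thick (along y), z 29 to 65 mm. White lines on its top and on the disc at both its ends point the way the pins do. Axes as lid.
- driver (a joint): Sprung grey driver in the socket whose forks take the lid's pins (0.1 rad of play). 0 = at rest, forks in line with the slots; grows as the seated lid turns clockwise seen from above; 0.52 = half-way (lid turned about 0.62, white lines at the yellow dots); over 0.85 counts as locked, stop at 1.05 rad. Springs back to 0 when let go: 0.045 Nm at 0, 0.12 Nm half-way, 0.2 Nm at the stop.
- pepper_shaker: Bystander: glass pepper shaker with grey top, 44 mm across, 90 mm tall, loose; origin at the centre of its underside.
- dip_bowl: Bystander: small grey stoneware bowl, 105 mm across, 58 mm tall, loose; origin at the centre of its underside.
- candle_jar: Bystander: glass jar with a cream candle, 76 mm across, 90 mm tall, loose; origin at the centre of its underside.
Mind the look-alikes: they are no part of the job. Of the things that look like the lid, the middle-sized one is meant.

How it is judged:
By the outcome, as a careful person would: the job done as asked, in the order asked, and still so for the second after the job is handed in, while the arm keeps its last pose, push and grip.
It also fails if it takes over 43 s, if anything falls off the work surface, if the arm or the gripper's body presses on something with over 40 N, if the wrist force passes 120 N, or if a joint passes its speed limit or range.

### The arm

A 7-joint arm with a two-finger parallel gripper is mounted at the origin on a cart in front of the work surface, level with it; the furniture and walls round the work are solid. World frame = base frame: x ahead of the robot, y to its left, z up, the work surface at z = 0. Lengths are in m, angles in rad, forces in N, time in s.
With the tool pointing down it reaches from about 0.425 to 0.925 m from the base axis. Payload 6.8 kg.
Tool frame: the origin (TCP) lies on the centre line of the jaws, within the pads' length; the fingertips stand 11 mm ahead of it and the grasp point (between the pads) lies 8 mm behind it; z points along the fingers, y is the direction in which the jaws open and shut (so a half turn about z gives the same grasp; the last joint's range is limited). The gripper opens to 85 mm and grips with 20 to 120 N. Pads are 22 mm wide; open, the fingers measure 114 mm over their backs; the gripper's body (76 mm by 85 mm) begins 54 mm behind the grasp point. The pads swing forward as they close: fully open they stand 13 mm farther back than shut.
Start: joints at [-1.411, 0.477, 0.022, 1.555, -0.011, 1.109, -0.083], TCP at [0.179, 0.651, 0.242] pointing down, gripper open.
Joint ranges: [-2.96, 2.96], [-0.34, 2.1], [-1.41, 1.46], [0.24, 2.44], [-1.37, 4.51], [0.17, 1.92], [-2.96, 2.96]. Speed limits (rad/s): [2.39, 2.39, 3.14, 3.14, 3.14, 3.14, 3.14].

### API

Orientations are given as a rotation vector (axis times angle).
In Python, from bench import r gives the robot as it stands.
- The arm moves only by the tool send_rows, never from a script. Its argument "deltas" is a list of rows, each a list of 7 numbers: the opening, from 0 (shut) to 1 (fully open), then the shift along the tool's x, y, z as a fraction of full scale, then the turn, a rotation vector about the tool's x, y, z as a fraction of full scale. In form: [[hand, x, y, z, ax, ay, az], ...]. A call has 1 to 20 rows; each row is the pose to reach, as a shift and turn from the pose commanded when the call began, along the tool's axes at that moment, turning the shorter way round; what a row does not reach only later rows make up. Full scale, the value 1, is 150 mm for a shift and 180 degrees for a turn. A row lasts 1/12 s, in which the tool goes at most 41.7 mm and 7.16 degrees, less where a joint would pass 70% of its speed; a pose out of reach is approached as far as the arm can. A call with a number of a shift or a turn outside -1 to 1 is refused whole. A call with a gripper value outside its range is refused whole. The fingers move at their own pace and stop on an object; "squeeze" is the grip in N (left out, the last holds). Time passes only in rows, so rows that repeat a pose let the fingers close. It gives the time, the measured TCP pose, the force and the opening at its end, in the units of the state.
- r.get_obs(): the state, without advancing time (a new reading comes with each control period).
- r.grab_frame(name): name is "scene" or "top" or "wrist"; returns a dict with "pixels" (384x512x3 uint8, red, green, blue), "camera_matrix" (3x3 intrinsics, pixels), "dist_coeffs" ([k1, k2, p1, p2, k3] as OpenCV has them; the pictures are not rectified), "rvec" (rotation vector, rad) and "tvec" (3), from world to camera coordinates, as OpenCV has them. Camera axes: x right, y down, z forward; pixel columns grow to the right and rows downward; lengths in m; the calibration is good to about 2 mm. A picture is of the moment at which its call begins. There is no depth.
- r.hand_in(): hands the job in, once; it reports no verdict.
The state is a dict: "clock": time; "joints": joint angles; "qvel": joint speeds; "tau": joint torques, N m; "tcp_pos": TCP position; "orientation": TCP orientation; "contact_force": force on the tool from outside, world axes, zero at the start; "moment": the same for the moment, N m; "grip_width": finger opening in m.
Only numpy, scipy, OpenCV 4.12 (cv2) and the standard library are available. Lean on these libraries where they do the work, as an engineer would, in place of code of your own. Each camera call takes 0.05 s, during which the arm holds its last target. There are 200 camera calls.

## Working session

There is one attempt and no reset: what is moved stays moved. The work goes in short steps, Python scripts to look and compute and a tool call to move; the robot and the scene stay as the last step left them, time stands still between calls to the robot, and variables do not carry over. Pictures are saved under pics/ and viewed, about 8 in all and at most 12, crops included, and the job is handed in when it is done.

Besides the shell and the picture viewer there is one more tool, called after "Call:" as a command line: name --pt "numbers of a row" for each row, then --argument value for the rest. send_rows: Moves the arm, as the interface text tells. Shift numbers are shares of 150 mm and turn numbers shares of 180 degrees, none past 1 either way. Its arguments: {"type":"object","properties":{"deltas":{"type":"array","items":{"type":"array","items":{"type":"number"}}},"squeeze":{"type":"number"}},"required":["deltas"]}

```bash
ls; mkdir -p pics
cat > h.py <<'E'
import numpy as np, cv2
from bench import r
def grab(n,fn=None):
    f=r.grab_frame(n)
    if fn: cv2.imwrite('pics/'+fn,cv2.cvtColor(f['pixels'],cv2.COLOR_RGB2BGR))
    return f
def ray(f,uv):
    p=cv2.undistortPoints(np.array(uv,float).reshape(-1,1,2),f['camera_matrix'],f['dist_coeffs']).reshape(-1,2)
    R=cv2.Rodrigues(np.array(f['rvec'],float))[0];t=np.array(f['tvec'],float).ravel()
    return -R.T@t,np.c_[p,np.ones(len(p))]@R
def at_z(f,uv,z):
    c,d=ray(f,uv); return c+d*((z-c[2])/d[:,2])[:,None]
def proj(f,P):
    return cv2.projectPoints(np.array(P,float).reshape(-1,3),np.array(f['rvec'],float),np.array(f['tvec'],float),f['camera_matrix'],f['dist_coeffs'])[0].reshape(-1,2)
E
python3 - <<'E'
from h import *
import pickle
fs={n:grab(n) for n in('scene','top')}
pickle.dump(fs,open('f0.pkl','wb'))
for n in fs:cv2.imwrite(f'pics/{n}0.png',cv2.resize(cv2.cvtColor(fs[n]['pixels'],cv2.COLOR_RGB2BGR),(800,600)))
for n in fs: print(n,ray(fs[n],[[256,192]]))
print(r.get_obs())
E
```

```text
pics
scene (array([0.05883831, 0.5682272 , 0.46325459]), array([[ 0.55284412, -0.71381608, -0.43015269]]))
top (array([ 0.32539544, -0.04870216,  1.13381604]), array([[ 2.13351218e-01, -9.46100246e-04, -9.77063845e-01]]))
{'clock': 0.1, 'joints': array([-1.41108386,  0.47771335,  0.02235181,  1.55633905, -0.01153416,
        1.10929743, -0.08311009]), 'qvel': array([-0.00012967, -0.0023371 , -0.00127752, -0.00197063, -0.0002094 ,
       -0.00040505, -0.00098177]), 'tau': array([ 4.18779222e-03, -5.97757530e+01,  1.61348261e+00, -2.81954545e+01,
        1.27941824e-02,  5.09918842e-03, -7.70285851e-06]), 'tcp_pos': array([0.1784903 , 0.65044487, 0.24143154]), 'orientation': array([-4.19426473e-01, -3.11334007e+00,  2.55166804e-03]), 'contact_force': array([0.20685838, 0.8000148 , 0.11453266]), 'moment': array([-0.08623253, -0.00931658,  0.01219079]), 'grip_width': 0.08539840778874819}
```

View pics/scene0.png

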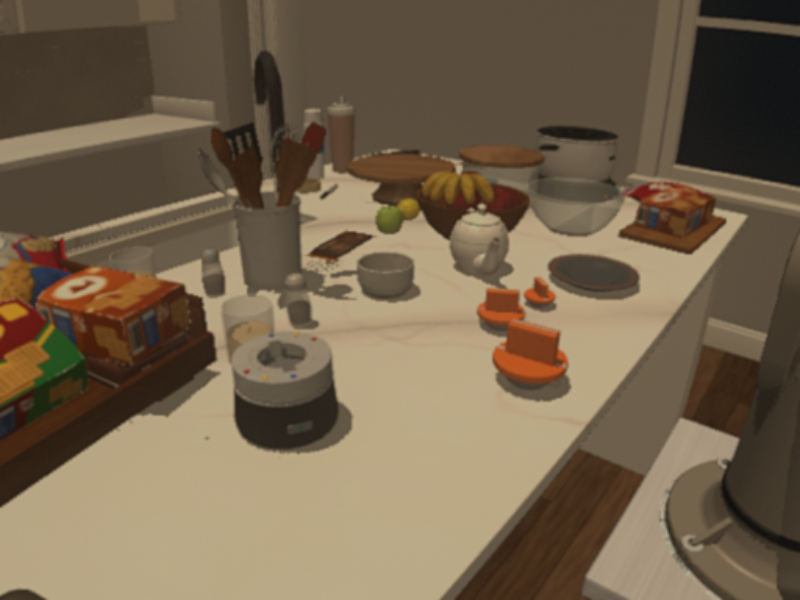

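View pics/top0.png

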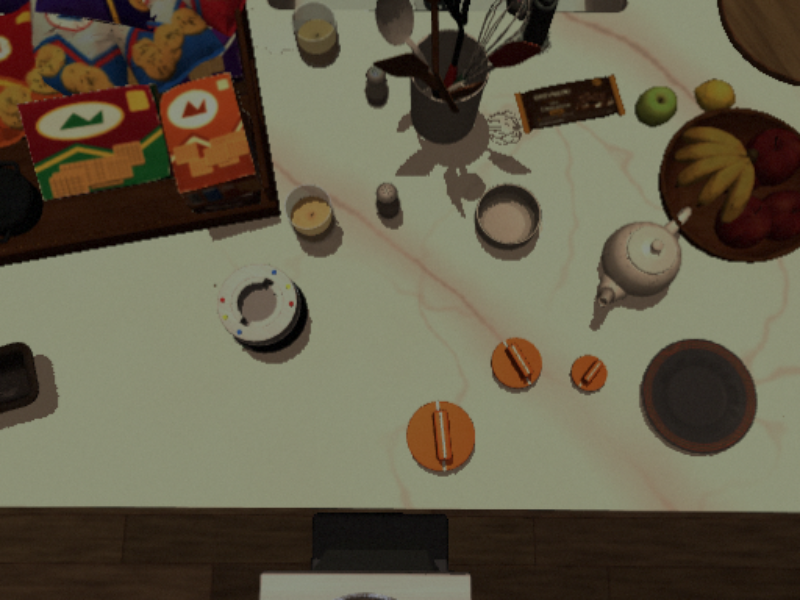

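Top view (800x600 px): the candidates are three orange lids, large (440,437), middle (517,363) and small (589,374). I choose the middle one. The grinder is at (260,305). Next, a close crop of both plus the sizes.

Run:
```python
from h import *
import pickle
f=pickle.load(open('f0.pkl','rb'))['top'];im=cv2.cvtColor(f['pixels'],cv2.COLOR_RGB2BGR)
a=cv2.resize(im[207:257,306:356],(400,400),interpolation=cv2.INTER_CUBIC)
b=cv2.resize(im[162:232,132:202],(400,400),interpolation=cv2.INTER_CUBIC)
cv2.imwrite('pics/crop.png',np.hstack([a,b]))
hsv=cv2.cvtColor(im,cv2.COLOR_BGR2HSV)
m=cv2.inRange(hsv,(3,140,90),(18,255,255))
n,l,s,c=cv2.connectedComponentsWithStats(m)
for i in range(1,n):
    if s[i,4]>150 and 200<c[i][1]<310:
        pts=cv2.findContours((l==i).astype('uint8'),0,2)[0][0]
        e=cv2.fitEllipse(cv2.convexHull(pts)); w=at_z(f,[e[0]],.029)[0]
        p=at_z(f,[e[0],[e[0][0]+e[1][0]/2,e[0][1]],[e[0][0]+e[1][1]/2,e[0][1]]],.029)
        print(c[i],s[i],e,w.round(4),'diam',2*np.abs(p[1:,1]-p[0,1]))
```

```text
[336.53295129 227.91404011] [324 216  23  30 349] ((335.960205078125, 228.54588317871094), (17.23956298828125, 31.97752571105957), 146.90536499023438) [ 0.4757 -0.248   0.029 ] diam [0.04261013 0.07903507]
[323.26851852 235.64197531] [315 219  24  29 324] ((326.4754333496094, 234.36392211914062), (21.473642349243164, 31.4069766998291), 145.00698852539062) [ 0.4611 -0.2241  0.029 ] diam [0.0529199  0.07739897]
[376.74127907 238.07848837] [366 227  23  23 344] ((376.7146301269531, 238.2980499267578), (21.775407791137695, 23.14639663696289), 129.52108764648438) [ 0.4524 -0.3474  0.029 ] diam [0.05352409 0.05689356]
[281.6125     278.24926471] [ 260  257   44   44 1360] ((281.6973876953125, 278.5921936035156), (43.31641387939453, 44.548255920410156), 158.24269104003906) [ 0.3537 -0.1132  0.029 ] diam [0.10436534 0.10733365]
```

View pics/crop.png

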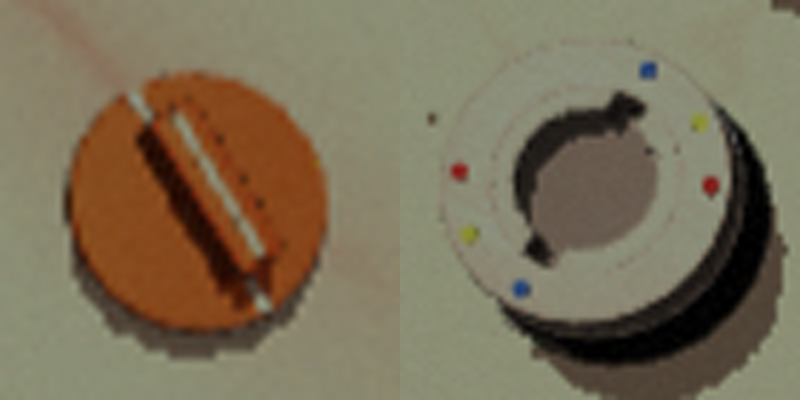

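Left crop: the middle lid, 80 mm disc, with white line ends at (130,93) and (268,311). Right crop: blue dots at (648,70) and (521,289), yellow at (700,122) and (470,235). Converting these to world positions.

Run:
```python
from h import *
import pickle
f=pickle.load(open('f0.pkl','rb'))['top']
def c(p,s,o): return (np.array(p)+.5)/s-.5+o
A=lambda v:np.degrees(np.arctan2(v[1],v[0]))
L=at_z(f,c([[130,93],[268,311],[198,201]],8,[306,207]),.029)
print('lid',L.round(4),L[:2].mean(0).round(4),np.linalg.norm(L[0]-L[1]),A(L[0]-L[1]))
F=at_z(f,c([[174,112],[262,256]],8,[306,207]),.065);print('fin top',F.mean(0).round(4),A(F[0]-F[1]),np.linalg.norm(F[0]-F[1]))
g=[[248,70],[121,289],[300,122],[70,235],[311,185],[60,172]]
G=at_z(f,c(g,400/70,[132,162]),.096)
for i in(0,2,4): print('dots',G[i:i+2].mean(0).round(4),np.linalg.norm(G[i]-G[i+1]),A(G[i]-G[i+1]))
for n,uv,z in(('candle',[312,195],.09),('shaker',[387,188],.09),('bowl',[507,205],.058)): print(n,at_z(f,[np.array(uv)*.64],z))
```

```text
lid [[ 0.5013 -0.2137  0.029 ]
 [ 0.4342 -0.2542  0.029 ]
 [ 0.4678 -0.2338  0.029 ]] [ 0.4677 -0.234   0.029 ] 0.07837830935439223 31.101774553596137
fin top [ 0.4684 -0.2339  0.065 ] 30.084389200605344 0.049684863018838406
dots [0.5485 0.1673 0.096 ] 0.1042114232417093 -27.039787541073846
dots [0.5485 0.1671 0.096 ] 0.10411256052697375 -62.298206259984724
dots [0.5484 0.1671 0.096 ] 0.10376298007856528 -92.60972266284345
candle [[0.72145171 0.08998166 0.09      ]]
shaker [[ 0.73418565 -0.02792413  0.09      ]]
bowl [[ 0.71906986 -0.2219269   0.058     ]]
```

```bash
cat >> h.py <<'E'
def cur():
    o=r.get_obs(); R=cv2.Rodrigues(np.array(o['orientation'],float))[0]
    return o,R
def plan(p,th,W):
    "p,th: commanded pos and tool-y angle (deg); W: [(pos,th)]; prints rounded moves x,y,z,az"
    p=np.array(p,float)
    for q,t in W:
        a=np.radians(th);B=np.array([[-np.sin(a),np.cos(a),0],[np.cos(a),np.sin(a),0],[0,0,-1]])
        d=(B@(np.array(q)-p)/.15).round(3);az=round(-((t-th+180)%360-180)/180,4)
        p=p+B.T@d*.15;th-=az*180
        print(d.tolist(),az,'->',p.round(4),round(th,2))
E
python3 - <<'E'
from h import *
plan([.179,.651,.242],74.6,[([.30,.57,.24],60),([.41,.47,.24],40),([.5,.34,.24],20),([.545,.2,.24],0),([.55,.06,.24],-20),([.54,-.08,.22],-40),([.468,-.234,.18],-59.4)])
E
```

```text
[-0.921, -0.306, 0.013] 0.0811 -> [0.3    0.5701 0.24  ] 60.0
[-0.969, -0.211, 0.0] 0.1111 -> [0.4101 0.47   0.24  ] 40.0
[-1.049, -0.098, 0.0] 0.1111 -> [0.4999 0.34   0.24  ] 20.01
[-0.98, -0.037, 0.0] 0.1111 -> [0.545 0.2   0.24 ] 0.01
[-0.933, 0.033, 0.0] 0.1112 -> [0.55 0.06 0.24] -20.01
[-0.9, 0.257, 0.134] 0.1111 -> [ 0.54 -0.08  0.22] -40.01
[-1.095, 0.292, 0.266] 0.1077 -> [ 0.468 -0.234  0.18 ] -59.39
```

Call:
send_rows --pt "1 -0.92 -0.3 0 0 0 0.08" --pt "1 -0.92 -0.3 0 0 0 0.08" --pt "1 -0.92 -0.3 0 0 0 0.08" --pt "1 -0.92 -0.3 0 0 0 0.08" --pt "1 -0.92 -0.3 0 0 0 0.08"

```text
clock: 0.52
tcp_pos: [0.3067, 0.5663, 0.2422]
orientation: [0.82, 3.029, -0.003]
contact_force: [0.6, 0.2, 0.4]
grip_width: 0.0856
```

Call:
send_rows --pt "1 -0.97 -0.21 0 0 0 0.11" --pt "1 -0.97 -0.21 0 0 0 0.11" --pt "1 -0.97 -0.21 0 0 0 0.11" --pt "1 -0.97 -0.21 0 0 0 0.11" --pt "1 -0.97 -0.21 0 0 0 0.11"

```text
clock: 0.93
tcp_pos: [0.4161, 0.4658, 0.2423]
orientation: [1.329, 2.843, -0.002]
contact_force: [1.0, 0.1, -0.2]
grip_width: 0.0855
```

Call:
send_rows --pt "1 -1 -0.1 0 0 0 0.11" --pt "1 -1 -0.1 0 0 0 0.11" --pt "1 -1 -0.1 0 0 0 0.11" --pt "1 -1 -0.1 0 0 0 0.11" --pt "1 -1 -0.1 0 0 0 0.11"

```text
clock: 1.35
tcp_pos: [0.5001, 0.3413, 0.2424]
orientation: [1.797, 2.573, -0.002]
contact_force: [0.8, -1.1, 0.8]
grip_width: 0.0855
```

Call:
send_rows --pt "1 -1 -0.04 0 0 0 0.11" --pt "1 -1 -0.04 0 0 0 0.11" --pt "1 -1 -0.04 0 0 0 0.11" --pt "1 -1 -0.04 0 0 0 0.11" --pt "1 -1 -0.04 0 0 0 0.11"

```text
clock: 1.77
tcp_pos: [0.5452, 0.1989, 0.2425]
orientation: [2.212, 2.227, -0.002]
contact_force: [0.0, -0.6, -0.6]
grip_width: 0.0856
```

Call:
send_rows --pt "1 -0.96 0.03 0 0 0 0.11" --pt "1 -0.96 0.03 0 0 0 0.11" --pt "1 -0.96 0.03 0 0 0 0.11" --pt "1 -0.96 0.03 0 0 0 0.11" --pt "1 -0.96 0.03 0 0 0 0.11"

```text
clock: 2.18
tcp_pos: [0.5501, 0.0567, 0.2424]
orientation: [2.561, 1.817, -0.001]
contact_force: [1.1, -0.1, 0.1]
grip_width: 0.0852
```

Call:
send_rows --pt "1 -0.92 0.26 0.1 0 0 0.11" --pt "1 -0.92 0.26 0.1 0 0 0.11" --pt "1 -0.92 0.26 0.1 0 0 0.11" --pt "1 -0.92 0.26 0.1 0 0 0.11" --pt "1 -0.92 0.26 0.1 0 0 0.11"

```text
clock: 2.6
tcp_pos: [0.5416, -0.0854, 0.227]
orientation: [2.835, 1.352, -0.002]
contact_force: [0.1, 0.3, 0.1]
grip_width: 0.0854
```

Run:
```python
from h import *
o,R=cur();th=np.degrees(np.arctan2(R[1,1],R[0,1]));print(th,o['joints'].round(2))
plan(o['tcp_pos'],th,[([.468,-.234,.2],-59.4)])
```

```text
-39.01789276823315 [-0.51  0.34  0.69  1.91 -0.25  0.98 -0.38]
[-1.079, 0.242, 0.18] 0.1132 -> [ 0.4679 -0.234   0.2   ] -59.39
```

Call:
send_rows --pt "1 -1 0.24 0.18 0 0 0.113" --pt "1 -1 0.24 0.18 0 0 0.113" --pt "1 -1 0.24 0.18 0 0 0.113" --pt "1 -1 0.24 0.18 0 0 0.113" --pt "1 -1 0.24 0.18 0 0 0.113" --pt "1 -1 0.24 0.18 0 0 0.113"

```text
clock: 3.1
tcp_pos: [0.4767, -0.2208, 0.1999]
orientation: [-3.027, -0.837, 0.001]
contact_force: [1.2, 0.2, 0.5]
grip_width: 0.0854
```

Run:
```python
from h import *
import pickle
o,R=cur();th=np.degrees(np.arctan2(R[1,1],R[0,1]));print(o['tcp_pos'],th,o['joints'].round(2))
f=grab('wrist');pickle.dump((f,o),open('w1.pkl','wb'))
im=cv2.cvtColor(f['pixels'],cv2.COLOR_RGB2BGR)
P=proj(f,[[.468,-.234,.065],[.468,-.234,.029]]);print(P)
cv2.imwrite('pics/w1.png',cv2.resize(im,(800,600),interpolation=cv2.INTER_CUBIC))
```

```text
[ 0.47671078 -0.22076824  0.19988655] -59.082625061711624 [-0.32  0.36  0.8   1.99 -0.32  0.92 -0.39]
[[264.88779637 200.98684389]
 [264.0900957  189.53832869]]
```

View pics/w1.png

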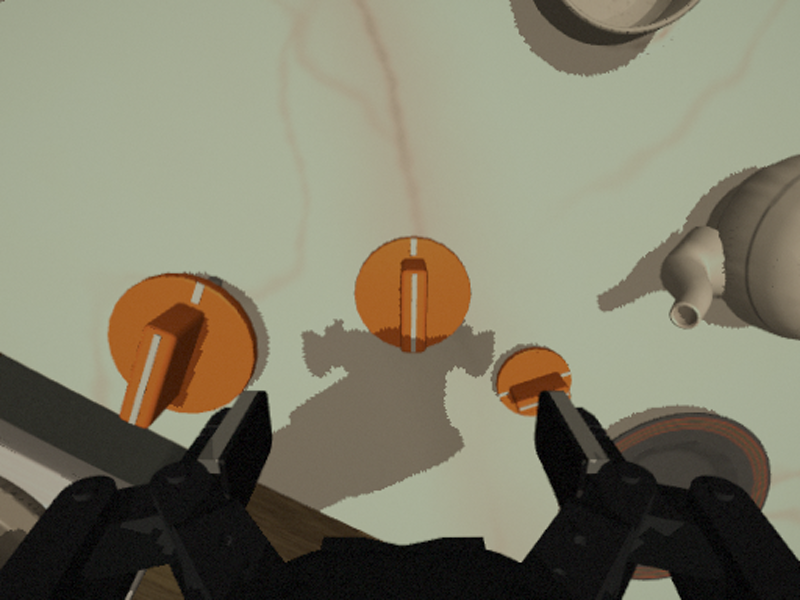

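The middle lid shows at (413,293) with its fin upright between the fingers, about 1 mm from prediction. Large lid at (183,343), small at (534,382).

Run:
```python
from h import *
plan([.4767,-.2208,.1999],-59.08,[([.468,-.234,.11],-59.5),([.468,-.234,.0455],-59.5)])
```

```text
[-0.095, 0.046, 0.599] 0.0023 -> [ 0.468 -0.234  0.11 ] -59.49
[0.0, -0.0, 0.43] 0.0 -> [ 0.468  -0.234   0.0455] -59.49
```

Call:
send_rows --pt "1 -0.095 0.046 0.3 0 0 0.002" --pt "1 -0.095 0.046 0.6 0 0 0.002" --pt "1 -0.095 0.046 0.6 0 0 0.002" --pt "1 -0.095 0.046 0.6 0 0 0.002" --pt "1 -0.095 0.046 0.6 0 0 0.002"

```text
clock: 3.57
tcp_pos: [0.4692, -0.2334, 0.1109]
orientation: [-3.029, -0.832, 0.0]
contact_force: [0.4, 1.1, 0.4]
grip_width: 0.0852
```

Call:
send_rows --pt "1 0 0 0.15 0 0 0" --pt "1 0 0 0.3 0 0 0" --pt "1 0 0 0.43 0 0 0" --pt "1 0 0 0.43 0 0 0" --pt "1 0 0 0.43 0 0 0"

```text
clock: 3.98
tcp_pos: [0.4693, -0.2344, 0.0472]
orientation: [3.03, 0.829, 0.002]
contact_force: [-0.2, -0.6, 0.4]
grip_width: 0.0854
```

Call:
send_rows --pt "0.5 0 0 0 0 0 0" --pt "0.3 0 0 0 0 0 0" --pt "0.1 0 0 0 0 0 0" --pt "0 0 0 0 0 0 0" --pt "0 0 0 0 0 0 0" --pt "0 0 0 0 0 0 0" --pt "0 0 0 0 0 0 0" --pt "0 0 0 0 0 0 0" --squeeze 70

```text
clock: 4.65
tcp_pos: [0.4681, -0.2347, 0.0461]
orientation: [-3.03, -0.828, -0.001]
contact_force: [-1.6, 1.1, 6.2]
grip_width: 0.0151
```

Call:
send_rows --pt "0 0 0 0 0 0 0" --pt "0 0 0 0 0 0 0" --pt "0 0 0 -0.15 0 0 0" --pt "0 0 0 -0.3 0 0 0" --pt "0 0 0 -0.55 0 0 0" --pt "0 0 0 -0.8 0 0 0" --pt "0 0 0 -1 0 0 0" --pt "0 0 0 -1 0 0 0" --pt "0 0 0 -1 0 0 0"

```text
clock: 5.4
tcp_pos: [0.4688, -0.2348, 0.1969]
orientation: [3.029, 0.828, 0.005]
contact_force: [1.1, 0.3, -0.9]
grip_width: 0.0151
```

Run:
```python
from h import *
o,R=cur();th=np.degrees(np.arctan2(R[1,1],R[0,1]));print(o['tcp_pos'],th,o['joints'].round(2),o['contact_force'],o['grip_width'])
plan(o['tcp_pos'],th,[([.525,-.125,.2],-30),([.56,.01,.2],5),([.5485,.13,.2],35),([.5485,.167,.2],63)])
```

```text
[ 0.46876587 -0.23483537  0.19692618] -59.4239479640497 [-0.3   0.36  0.81  2.   -0.33  0.91 -0.35] [ 1.0919747   0.28213339 -0.89994969] 0.015083095867112277
[0.695, -0.44, -0.02] -0.1635 -> [ 0.5249 -0.125   0.1999] -29.99
[0.896, -0.247, -0.0] -0.1944 -> [0.56   0.0099 0.1999] 5.0
[0.804, -0.007, -0.0] -0.1667 -> [0.5485 0.13   0.1999] 35.0
[0.202, 0.142, -0.0] -0.1555 -> [0.5486 0.167  0.1999] 62.99
```

Call:
send_rows --pt "0 0.15 -0.1 0 0 0 -0.04" --pt "0 0.35 -0.22 0 0 0 -0.08" --pt "0 0.55 -0.35 0 0 0 -0.12" --pt "0 0.7 -0.44 0 0 0 -0.16" --pt "0 0.7 -0.44 0 0 0 -0.165" --pt "0 0.7 -0.44 0 0 0 -0.165"

```text
clock: 5.9
tcp_pos: [0.5243, -0.1224, 0.1938]
orientation: [-2.712, -1.581, 0.004]
contact_force: [-0.5, -0.8, -1.7]
grip_width: 0.0149
```

Call:
send_rows --pt "0 0.2 -0.06 0 0 0 -0.04" --pt "0 0.45 -0.12 0 0 0 -0.08" --pt "0 0.7 -0.2 0 0 0 -0.12" --pt "0 0.9 -0.25 0 0 0 -0.16" --pt "0 0.9 -0.25 0 0 0 -0.195" --pt "0 0.9 -0.25 0 0 0 -0.195"

```text
clock: 6.4
tcp_pos: [0.5585, 0.0122, 0.1943]
orientation: [-2.108, -2.327, 0.003]
contact_force: [-0.4, -0.3, -1.1]
grip_width: 0.0148
```

Call:
send_rows --pt "0 0.2 0 0 0 0 -0.04" --pt "0 0.4 0 0 0 0 -0.08" --pt "0 0.6 0 0 0 0 -0.12" --pt "0 0.8 0 0 0 0 -0.16" --pt "0 0.8 0 0 0 0 -0.167" --pt "0 0.8 0 0 0 0 -0.167"

```text
clock: 6.9
tcp_pos: [0.5472, 0.1303, 0.1947]
orientation: [-1.444, -2.788, 0.003]
contact_force: [-0.2, -1.7, -1.3]
grip_width: 0.0147
```

Run:
```python
from h import *
o,R=cur();th=np.degrees(np.arctan2(R[1,1],R[0,1]));print(o['tcp_pos'],th,o['joints'].round(2))
plan(o['tcp_pos'],th,[([.5485,.167,.18],63)])
```

```text
[0.54718889 0.13032595 0.1946917 ] 35.250780142637105 [-0.6   0.35  0.32  1.89 -0.14  0.92  0.4 ]
[0.195, 0.148, 0.098] -0.1542 -> [0.5484 0.167  0.18  ] 63.01
```

Call:
send_rows --pt "0 0.1 0.08 0 0 0 -0.04" --pt "0 0.195 0.148 0.05 0 0 -0.08" --pt "0 0.195 0.148 0.1 0 0 -0.12" --pt "0 0.195 0.148 0.1 0 0 -0.154" --pt "0 0.195 0.148 0.1 0 0 -0.154" --pt "0 0.195 0.148 0.1 0 0 -0.154" --pt "0 0.195 0.148 0.1 0 0 -0.154"

```text
clock: 7.48
tcp_pos: [0.5495, 0.1654, 0.1807]
orientation: [0.742, 3.053, -0.001]
contact_force: [-0.0, -0.7, -1.5]
grip_width: 0.0152
```

Run:
```python
from h import *
import pickle
o,R=cur();th=np.degrees(np.arctan2(R[1,1],R[0,1]));print(o['tcp_pos'],th,o['joints'].round(2))
f=grab('wrist');g=grab('top');pickle.dump((f,g,o),open('w2.pkl','wb'))
im=cv2.cvtColor(f['pixels'],cv2.COLOR_RGB2BGR)
h=lambda a,z:np.array([.5485+.052*np.cos(np.radians(a)),.1672+.052*np.sin(np.radians(a)),z])
P=[h(-27,.096),h(153,.096),h(-62.4,.096),h(117.6,.096)];print('wrist 800 scale',(proj(f,P)*1.5625).round(0))
cv2.imwrite('pics/w2.png',cv2.resize(im,(800,600),interpolation=cv2.INTER_CUBIC))
t=cv2.cvtColor(g['pixels'],cv2.COLOR_RGB2BGR)
cv2.imwrite('pics/t2.png',cv2.resize(t[140:240,110:230],(720,600),interpolation=cv2.INTER_CUBIC))
```

```text
[0.54951414 0.16541147 0.180687  ] 62.67117640218173 [-0.56  0.38  0.2   1.87 -0.1   0.9   0.78]
wrist 800 scale [[406. 410.]
 [405. 211.]
 [348. 394.]
 [470. 231.]]
```

View pics/w2.png

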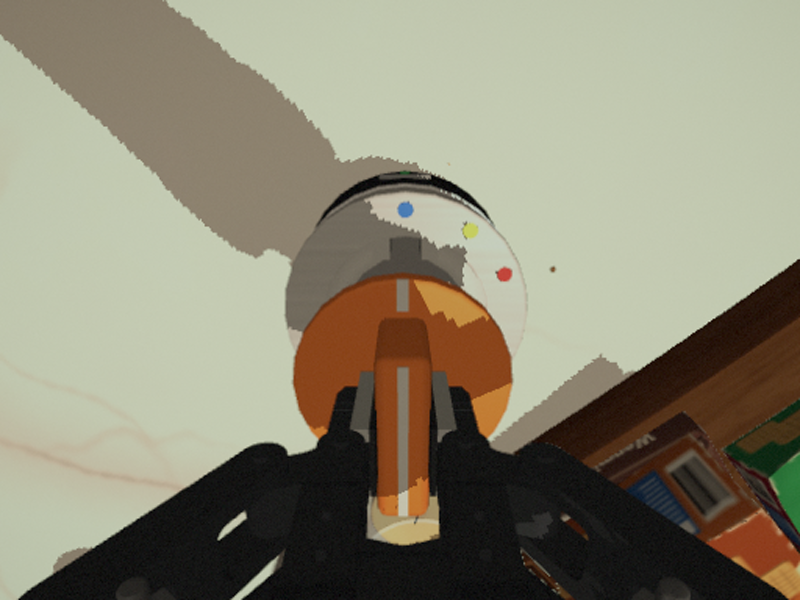

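The blue dot is at (405,210) and the yellow at (470,231), both matching predictions within a pixel. Now fitting the held lid's disc centre: far edge (403,275), sides x 293 and 513, lines at (402,278) and (403,370).

Run:
```python
from h import *
import pickle
f,g,o=pickle.load(open('w2.pkl','rb'));R=cv2.Rodrigues(o['orientation'])[0];p=o['tcp_pos']
z=p[2]-.0461
s=1/1.5625
q=lambda a,zz:at_z(f,(np.array(a)+.5)*s-.5,zz)
E=q([[402.5,275],[402,280],[402,310]],z+.029);F=q([[403,370],[403.5,512]],z+.065)
for n,v in(('disc',E),('fin',F)): print(n,((v-p)@R*1000).round(1))
best=[]
ang=np.linspace(0,6.283,361)
for dx in np.arange(-6,6.1,.5):
  for dy in (-2,-1,0,1,2):
    C=p+R@np.array([dx/1000,dy/1000,0]);C[2]=z+.029
    P=(proj(f,C+.04*np.c_[np.cos(ang),np.sin(ang),0*ang])+.5)/s-.5
    best.append((abs(P[:,1].min()-275)+abs(P[:,0].min()-293)+abs(P[:,0].max()-513),dx,dy))
print(sorted(best)[:4])
for dth in(0,):
  th=np.degrees(np.arctan2(R[1,1],R[0,1]));print(th)
```

```text
disc [[41.5 -0.3 17.1]
 [39.8 -0.4 17.1]
 [29.4 -0.4 17.1]]
fin [[ 25.1  -0.1 -18.9]
 [-22.5  -0.  -18.9]]
[(np.float64(5.452360022149321), np.float64(1.5), -1), (np.float64(5.452848841456785), np.float64(1.5), 0), (np.float64(6.61088370741129), np.float64(1.5), 1), (np.float64(6.702060759329129), np.float64(1.0), -1)]
62.67117640218173
```

Run:
```python
from h import *
o,R=cur();th=np.degrees(np.arctan2(R[1,1],R[0,1]));print(o['tcp_pos'],th)
plan(o['tcp_pos'],th,[([.5497,.1666,.150],63.1)])
```

```text
[0.54943124 0.16642294 0.18089075] 62.86441164359837
[-0.001, 0.002, 0.206] -0.0013 -> [0.5497 0.1666 0.15  ] 63.1
```

Call:
send_rows --pt "0 0 0 0.07 0 0 -0.001" --pt "0 0 0 0.14 0 0 -0.001" --pt "0 0 0 0.2 0 0 -0.001" --pt "0 0 0 0.206 0 0 -0.001" --pt "0 0 0 0.206 0 0 -0.001" --pt "0 0 0 0.206 0 0 -0.001" --pt "0 0 0 0.206 0 0 -0.001"

```text
clock: 8.17
tcp_pos: [0.5495, 0.1676, 0.1502]
orientation: [0.725, 3.056, 0.001]
contact_force: [-0.3, 0.1, -1.4]
grip_width: 0.0151
```

Run:
```python
from h import *
o,R=cur();th=np.degrees(np.arctan2(R[1,1],R[0,1]));print(o['tcp_pos'],th)
plan(o['tcp_pos'],th,[([.5497,.1666,.132],63.1),([.5497,.1666,.1221],63.1)])
```

```text
[0.54945782 0.16762509 0.15016146] 63.30859080029558
[-0.005, -0.005, 0.121] 0.0012 -> [0.5498 0.1666 0.132 ] 63.09
[0.0, -0.0, 0.066] -0.0 -> [0.5498 0.1666 0.1221] 63.09
```

Call:
send_rows --pt "0 -0.002 -0.003 0.03 0 0 0.001" --pt "0 -0.002 -0.003 0.06 0 0 0.001" --pt "0 -0.002 -0.003 0.09 0 0 0.001" --pt "0 -0.002 -0.003 0.12 0 0 0.001" --pt "0 -0.002 -0.003 0.12 0 0 0.001" --pt "0 -0.002 -0.003 0.12 0 0 0.001"

```text
clock: 8.67
tcp_pos: [0.549, 0.1669, 0.1314]
orientation: [-0.73, -3.055, 0.001]
contact_force: [0.1, 0.8, -0.9]
grip_width: 0.0147
```

Call:
send_rows --pt "0 0 0 0.02 0 0 0" --pt "0 0 0 0.04 0 0 0" --pt "0 0 0 0.06 0 0 0" --pt "0 0 0 0.065 0 0 0" --pt "0 0 0 0.065 0 0 0" --pt "0 0 0 0.065 0 0 0"

```text
clock: 9.17
tcp_pos: [0.5493, 0.167, 0.1222]
orientation: [0.73, 3.056, 0.0]
contact_force: [-0.9, -0.6, 1.3]
grip_width: 0.015
```

Call:
send_rows --pt "0 0 0 0.005 0 0 0" --pt "0 0 0 0.01 0 0 0" --pt "0 0 0 0.01 0 0 0" --pt "0 0 0 0.01 0 0 0"

```text
clock: 9.5
tcp_pos: [0.5493, 0.167, 0.1221]
orientation: [0.73, 3.056, 0.001]
contact_force: [-5.8, -1.9, 12.9]
grip_width: 0.0153
```

Run:
```python
from h import *
import pickle
o,R=cur();th=np.degrees(np.arctan2(R[1,1],R[0,1]));print(o['tcp_pos'],th,o['contact_force'],o['moment'],o['joints'].round(2))
f=grab('scene');t=grab('wrist')
a=cv2.cvtColor(f['pixels'],cv2.COLOR_RGB2BGR);b=cv2.cvtColor(t['pixels'],cv2.COLOR_RGB2BGR)
u=proj(f,[[.5485,.1672,.1]])[0].astype(int);print(u)
a=cv2.resize(a[u[1]-50:u[1]+50,u[0]-50:u[0]+50],(400,400),interpolation=cv2.INTER_CUBIC)
cv2.imwrite('pics/s3.png',np.hstack([a,cv2.resize(b[90:290,156:356],(400,400),interpolation=cv2.INTER_CUBIC)]))
```

```text
[0.54930535 0.16697085 0.12207574] 63.12204916043829 [-5.79871628 -1.86610424 12.90082927] [-0.26798943  1.07027958  0.01372499] [-0.55  0.46  0.18  1.92 -0.12  0.78  0.8 ]
[180 224]
```

View pics/s3.png

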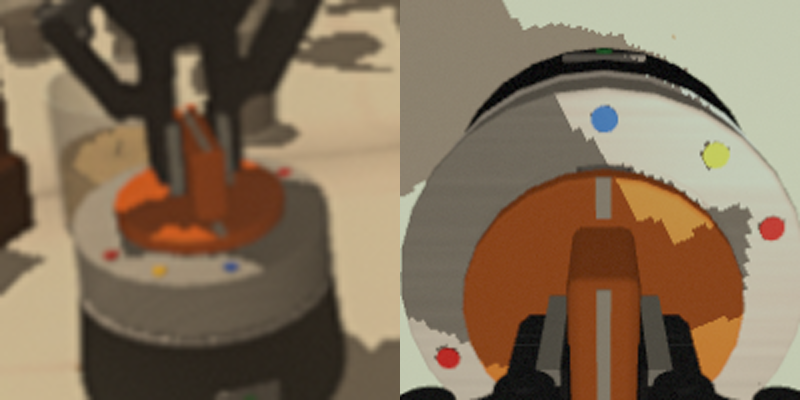

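The lid sits flush (z stopped at 122 mm with 13 N), and its line points at the blue dot. Twisting now, with lighter pressure.

Call:
send_rows --pt "0 0 0 -0.004 0 0 0.015" --pt "0 0 0 -0.004 0 0 0.03" --pt "0 0 -0.001 -0.004 0 0 0.05" --pt "0 0 -0.001 -0.004 0 0 0.07" --pt "0 0 -0.002 -0.004 0 0 0.09" --pt "0 0 -0.002 -0.004 0 0 0.11" --pt "0 0.001 -0.003 -0.004 0 0 0.13" --pt "0 0.001 -0.004 -0.004 0 0 0.15" --pt "0 0.001 -0.004 -0.004 0 0 0.165" --pt "0 0.002 -0.005 -0.004 0 0 0.18" --pt "0 0.002 -0.005 -0.004 0 0 0.19" --pt "0 0.002 -0.005 -0.004 0 0 0.195" --pt "0 0.002 -0.005 -0.004 0 0 0.195" --pt "0 0.002 -0.005 -0.004 0 0 0.195"

```text
clock: 10.77
tcp_pos: [0.549, 0.1667, 0.1221]
orientation: [1.616, 2.693, 0.001]
contact_force: [-3.2, -0.4, 8.0]
grip_width: 0.0149
```

Run:
```python
from h import *
o,R=cur();th=np.degrees(np.arctan2(R[1,1],R[0,1]));print(o['tcp_pos'],th,o['contact_force'],o['moment'],o['joints'].round(2),o['grip_width'])
t=grab('wrist');b=cv2.cvtColor(t['pixels'],cv2.COLOR_RGB2BGR)
s=grab('top');c=cv2.cvtColor(s['pixels'],cv2.COLOR_RGB2BGR)
import pickle;pickle.dump((t,s,o),open('w4.pkl','wb'))
cv2.imwrite('pics/w4.png',np.hstack([cv2.resize(b[90:290,156:356],(500,500),interpolation=cv2.INTER_CUBIC),cv2.resize(c[150:240,140:194],(300,500),interpolation=cv2.INTER_CUBIC)]))
```

```text
[0.54897591 0.16665061 0.12212096] 28.06467218765586 [-3.22480273 -0.4360195   7.98234396] [-0.19033709  0.43601506  0.11586196] [-0.66  0.47  0.34  1.93 -0.22  0.78  0.28] 0.014919024081891186
```

View pics/w4.png

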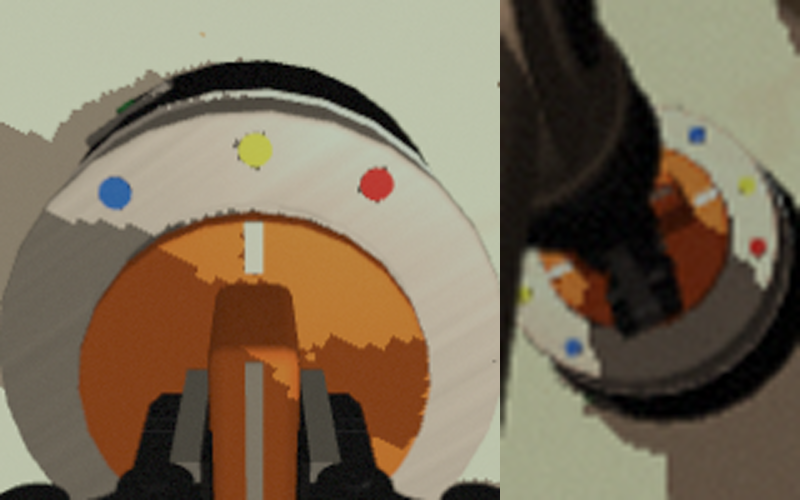

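The white line (x 254) is at the yellow dot (x 255), and the moment of 0.116 Nm matches the half-way spring. I'll hold briefly to check it stays, then hand in.

Call:
send_rows --pt "0 0 0 0 0 0 0" --pt "0 0 0 0 0 0 0" --pt "0 0 0 0 0 0 0" --pt "0 0 0 0 0 0 0" --pt "0 0 0 0 0 0 0" --pt "0 0 0 0 0 0 0"

```text
clock: 11.37
tcp_pos: [0.549, 0.1667, 0.1221]
orientation: [1.616, 2.694, 0.001]
contact_force: [-2.3, -0.7, 7.4]
grip_width: 0.0152
```

Run:
```python
from h import *
import pickle
t0=pickle.load(open('w4.pkl','rb'))[0]['pixels'].astype(int)
t=grab('wrist')['pixels'].astype(int);o,R=cur()
print('image change',np.abs(t-t0)[90:290,156:356].mean(),np.degrees(np.arctan2(R[1,1],R[0,1])),o['moment'],o['contact_force'])
print(r.hand_in())
```

```text
image change 1.2595833333333333 28.063567498404105 [-0.14499706  0.45842218  0.17883464] [-2.51844502 -0.02361449  7.61941079]
the job is handed in; nothing more can be done
None
```

I fitted the middle-sized orange lid on the grinder, turned it clockwise to the yellow dots, and handed in at about 11.4 s with the gripper still holding it.

- **Seating:** The pins went through the slots without catching. The lid stopped at the height expected for flush, with about 13 N of downward contact, and its line pointed at the blue dot.
- **Twist:** I turned the tool 35° (0.61 rad) and went no further. In the wrist picture the white line is within a pixel of the yellow dot's centre and well short of the red one.
- **Hold:** Over a further 0.6 s the angle did not change, and the wrist image barely did.
- **Twisting moment:** It read 0.116 Nm after the twist, which fits the half-way spring (0.12 Nm). Just before hand-in it read 0.18 Nm. The angle and image had not moved, so I took that as sensor noise, but I did not investigate it.
- **Bystanders:** I planned the path to keep clear of the shaker, bowl and candle jar and felt no contact on the way. I did not measure their positions again at the end.

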